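# Spring open the wide blade case

## Task

Two blade cases are screwed down on wooden risers on the bench. On the wider one, press down the release tab at its front so that the lid springs up part way, then push that lid right back until it stands fully open against its stop, and let go. Do it all by touch, picking nothing up: keep the narrow case shut and leave the other things on the bench where they are.

Things in the scene. Friction and masses are not known exactly. Their poses are not given: they have to be found in the camera images.
- wide: The wide jigsaw-blade case: black box fixed on a wood riser 4 to 34 mm high, 150 mm wide (y), 110 mm deep (x), 55 mm high. Grey flat lid, 6 mm thick, over the whole top, hinged along the far (+x) upper edge; grey release tab at the middle of its front (-x) side. Origin: centre of the box underside (riser top), z up. The two cases differ in yaw and height. This is the one to open.
- wide_press (a point): Where to press the wide case's tab: top of its flat pad, mid-width, 48 mm above the box underside at rest, 35 mm out from the case's front. The pad is 28 mm wide and spans 5 to 50 mm out; it pivots at the case and this point goes down about 10 mm. 1 to 2 N start it, 4 N bottom it. Behind the pad a hook plate rises 19 mm above it to hold the lid's front edge; it leans 7 mm towards the pad when pressed.
- wide_tab (a joint): Tilt of the wide case's release tab (rad): 0 at rest, 0.3 pressed fully down. The lid is let go at about 0.17. It springs back when let go.
- wide_lid (a joint): Opening angle of the wide lid (rad): 0 shut and latched; unlatched, a spring plunger lifts it within a second to about 0.6 and holds it there; 1.92 is fully open against its stop. The hinge is damped; pushing the edge takes under 2 N. Left short of upright (1.57) the lid sinks back to about 0.6; past upright it leans back on its own.
- wide_hinge (a point): Middle of the wide lid's hinge axis, on the far (+x) upper edge of the case, 55 mm above the box underside; the axis runs along the case's y. It does not move with the lid.
- wide_edge (a point): Middle of the wide lid's free front edge, on its underside, 110 mm from the hinge axis; it moves with the lid (about 64 mm above the case's rim when the lid has sprung up).
- narrow: The narrow jigsaw-blade case: black box fixed on a wood riser 4 to 34 mm high, 85 mm wide (y), 110 mm deep (x), 55 mm high. Grey flat lid, 6 mm thick, over the whole top, hinged along the far (+x) upper edge; grey release tab at the middle of its front (-x) side. Origin: centre of the box underside (riser top), z up. The two cases differ in yaw and height. It must stay shut.
- narrow_lid (a joint): Opening angle of the narrow case's lid (rad): 0 shut. It has the same latch, with a tab 24 mm wide, so do not press it.
- glue: White glue bottle, loose, 52 mm across, 150 mm tall, upright; origin at the centre of its underside. Leave alone.
- tape: Black tape measure, loose, 65 x 35 x 60 mm high; origin at the centre of its underside. Leave alone.
- driver: Screwdriver, loose, lying beyond the cases across the bench, 200 mm long, 26 mm thick; origin under its middle. Leave alone.
- offcut: Wood offcut, loose, 50 x 50 x 20 mm high, lying on the robot's side between the cases; origin at the centre of its underside. Leave alone.

How it is judged:
By the outcome, as a careful person would: the job done as asked, in the order asked, and still so for the second after the job is handed in, with the robot touching nothing.
It also fails if it takes over 38 s, if anything falls off the work surface, if the arm or the gripper's body presses on something with over 40 N, if the wrist force passes 120 N, or if a joint passes its speed limit or range.

## Robot

A 7-joint arm with a two-finger parallel gripper is mounted at the origin on the work surface. World frame = base frame: x ahead of the robot, y to its left, z up, the work surface at z = 0. Lengths are in m, angles in rad, forces in N, time in s.
With the tool pointing down it reaches from about 0.425 to 0.925 m from the base axis. Payload 6.8 kg.
Tool frame: the origin (TCP) lies midway between the tips of the shut fingers; the grasp point (between the pads) lies 19 mm behind it; z points along the fingers, y is the direction in which the jaws open and shut (so a half turn about z gives the same grasp; the last joint's range is limited). The gripper opens to 88 mm and grips with 3 to 60 N. Pads are 20 mm wide; open, the fingers measure 115 mm over their backs; the gripper's body (75 mm by 178 mm) begins 61 mm behind the grasp point.
Start: joints at [1.131, 0.477, 0.022, 1.555, -0.011, 1.109, -0.083], TCP at [0.22, -0.638, 0.223] pointing down, gripper open.
Joint ranges: [-2.96, 2.96], [-0.34, 2.1], [-1.41, 1.46], [0.24, 2.44], [-1.37, 4.51], [0.17, 1.92], [-2.96, 2.96]. Speed limits (rad/s): [2.39, 2.39, 3.14, 3.14, 3.14, 3.14, 3.14].

## Interface

Orientations are given as a unit quaternion [w, x, y, z].
In Python, from rig import * gives the robot as it stands.
- The arm moves only by the tool drive_tool, never from a script. Its argument "commands" is a list of rows, each an object of numbers: "wx", "wy", "wz": the turn, a rotation vector about the tool's x, y, z in rad; "dx", "dy", "dz": the shift along the tool's x, y, z in mm; "claw": the gripper's target within -1 to 1 (shut at 1, half-way at 0, fully open at -1). In form: [{"wx": .., "wy": .., "wz": .., "dx": .., "dy": .., "dz": .., "claw": ..}, ...]. A call has 1 to 20 rows; each row is the pose to reach, as a shift and turn from the pose measured when the call began, along the tool's axes at that moment; what a row does not reach only later rows make up. A row lasts 1/12 s, in which the tool goes at most 41.7 mm and 7.16 degrees, less where a joint would pass 70% of its speed; a pose out of reach is approached as far as the arm can. A call with a gripper value outside its range is refused whole. The fingers move at their own pace and stop on an object; the grip force is fixed at half the most. Time passes only in rows, so rows that repeat a pose let the fingers close. It gives the time, the measured TCP pose, the force and the opening at its end, in the units of the state.
- read_state(): the state, without advancing time (a new reading comes with each control period).
- get_image(name): name is "scene" or "top" or "wrist"; returns a dict with "image" (384x512x3 uint8, red, green, blue), "K" (3x3 intrinsics, pixels), "cam_to_world" (4x4, takes a point from camera to world coordinates). Camera axes: x right, y down, z forward; pixel columns grow to the right and rows downward; lengths in m; the calibration is good to about 2 mm. A picture is of the moment at which its call begins. There is no depth.
- close_job(): hands the job in, once; it reports no verdict.
The state is a dict: "time_s": time; "qpos": joint angles; "dq": joint speeds; "joint_torque": joint torques, N m; "ee_pos": TCP position; "ee_rot": TCP orientation; "wrist_force": force on the tool from outside, world axes, zero at the start; "torque": the same for the moment, N m; "grip_width": opening from 0.0 (shut) to 1.0 (fully open).
Only numpy, scipy, OpenCV 4.12 (cv2) and the standard library are available. Lean on these libraries where they do the work, as an engineer would, in place of code of your own. Each camera call takes 0.05 s, during which the arm holds its last target.

## Working session

There is one attempt and no reset: what is moved stays moved. The work goes in short steps, Python scripts to look and compute and a tool call to move; the robot and the scene stay as the last step left them, time stands still between calls to the robot, and variables do not carry over. Pictures are saved under pics/ and viewed, and the job is handed in when it is done.

Besides the shell and the picture viewer there is one more tool, called after "Call:" as name(argument=value, ...), one argument or row to a line, values as JSON. drive_tool: Moves the arm, as the interface text tells. Its arguments: {"type":"object","properties":{"commands":{"type":"array","items":{"type":"object","properties":{"wx":{"type":"number"},"wy":{"type":"number"},"wz":{"type":"number"},"dx":{"type":"number"},"dy":{"type":"number"},"dz":{"type":"number"},"claw":{"type":"number"}}}}},"required":["commands"]}

```bash
ls; mkdir -p pics; python3 - <<'E'
from rig import *
import cv2
s=read_state();print(s)
for n in ("scene","top","wrist"):
    g=get_image(n);cv2.imwrite(f"pics/{n}0.png",g["image"][:,:,::-1]);print(n,g["K"],g["cam_to_world"].round(4))
    import numpy as np; np.savez(f"{n}0.npz",**g)
E
```

```text
pics
{'time_s': 0.0, 'qpos': array([ 1.13090559,  0.47778524,  0.02232998,  1.55640604, -0.01149132,
        1.10929095, -0.08311115]), 'dq': array([-0.00019755, -0.00032967, -0.00212703,  0.00059965,  0.00022862,
        0.00085068,  0.00084793]), 'joint_torque': array([ 4.02951591e-04, -5.82845771e+01,  1.53485198e+00, -2.72610855e+01,
       -5.43526921e-02,  1.69858971e-02,  1.03529260e-04]), 'ee_pos': array([ 0.21967386, -0.63764066,  0.22171068]), 'ee_rot': array([-8.55169086e-04,  9.86268574e-01,  1.65146975e-01, -2.10707275e-04]), 'wrist_force': array([-0.06750626,  0.53695172,  0.46972484]), 'torque': array([-0.0144459 ,  0.01061159, -0.02591534]), 'grip_width': 1.0020265772610801}
scene [[384.64630575   0.         249.66343971]
 [  0.         384.64630575 190.32931148]
 [  0.           0.           1.        ]] [[-0.8809  0.403  -0.2482  0.828 ]
 [ 0.4733  0.7588 -0.4474  0.4486]
 [ 0.008  -0.5116 -0.8592  0.9393]
 [ 0.      0.      0.      1.    ]]
top [[494.98039665   0.         258.2472327 ]
 [  0.         494.98039665 191.79611998]
 [  0.           0.           1.        ]] [[-0.0084 -0.9824  0.1866  0.3018]
 [-0.9999  0.0103  0.0091  0.0084]
 [-0.0109 -0.1865 -0.9824  1.5207]
 [ 0.      0.      0.      1.    ]]
wrist [[275.38917875   0.         255.31633484]
 [  0.         275.38917875 194.40136182]
 [  0.           0.           1.        ]] [[ 0.3261 -0.9168 -0.2304  0.2813]
 [-0.9453 -0.3166 -0.0782 -0.6151]
 [-0.0012  0.2433 -0.9699  0.3831]
 [ 0.      0.      0.      1.    ]]
```

View pics/scene0.png

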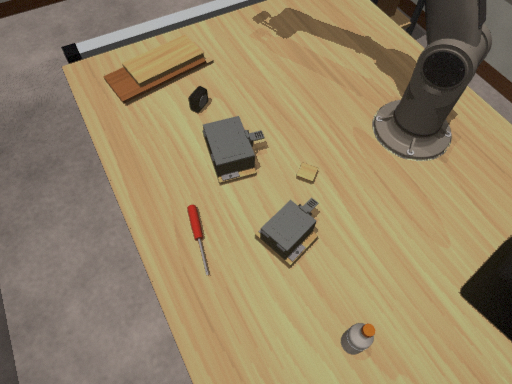

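View pics/top0.png

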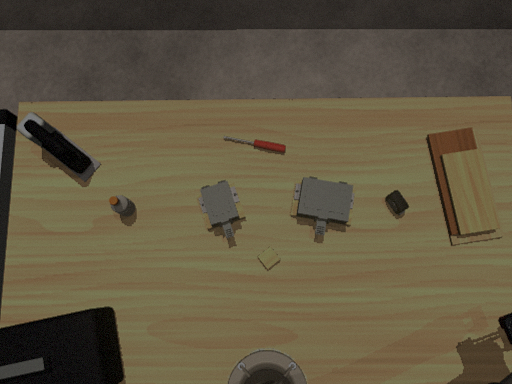

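The top view shows the wide case at about (325,200) with its tab at (320,228). The narrow case is at (220,203), the offcut at (269,258) and the tape at (397,202). Next I'll enlarge the wide case in both views.

```bash
python3 - <<'E'
import cv2
a=cv2.imread("pics/top0.png")[165:245,280:365]; b=cv2.imread("pics/scene0.png")[105:190,195:280]
a=cv2.resize(a,(680,560)[:2] if 0 else (a.shape[1]*7,a.shape[0]*7),interpolation=cv2.INTER_CUBIC)
b=cv2.resize(b,(b.shape[1]*7,b.shape[0]*7),interpolation=cv2.INTER_CUBIC)
f=lambda i:cv2.convertScaleAbs(i,alpha=1.6,beta=10)
cv2.imwrite("pics/ca.png",f(a));cv2.imwrite("pics/cb.png",f(b))
E
```

```text
(no output)
```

View pics/ca.png

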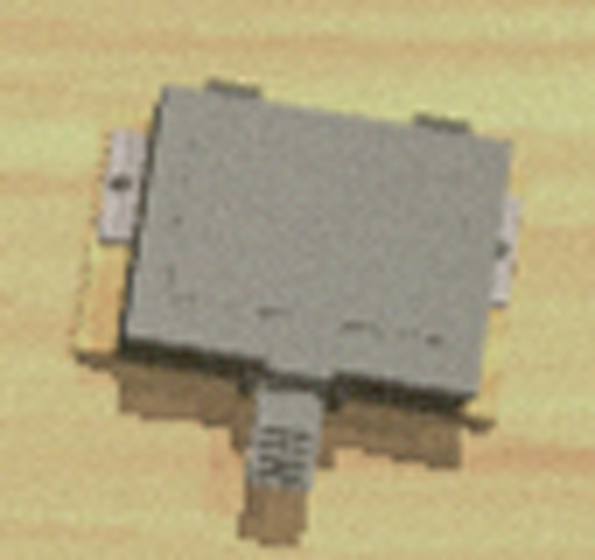

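View pics/cb.png

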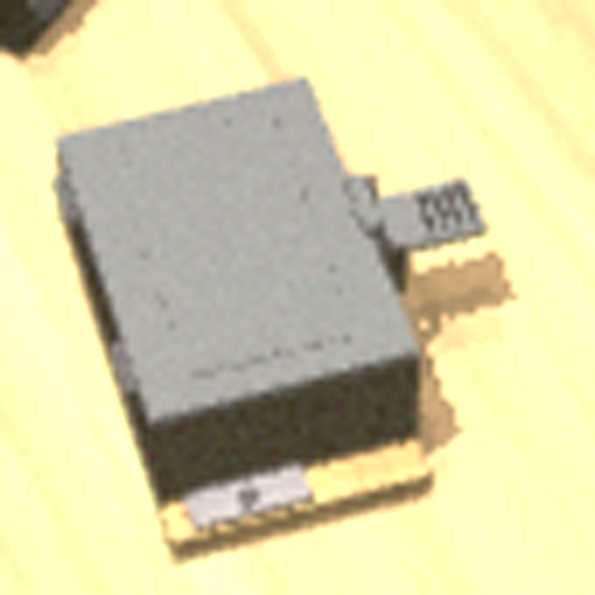

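```bash
cat > h.py <<'E'
import numpy as np
def ray(n,p,d=None):
    d=d or np.load(n+"0.npz"); K=d["K"];T=d["cam_to_world"]
    v=T[:3,:3]@np.linalg.solve(K,[p[0],p[1],1.]);return T[:3,3],v/np.linalg.norm(v)
def tri(rs):
    A=sum(np.eye(3)-np.outer(v,v) for o,v in rs);b=sum((np.eye(3)-np.outer(v,v))@o for o,v in rs)
    x=np.linalg.solve(A,b);return x,[np.linalg.norm((np.eye(3)-np.outer(v,v))@(x-o)) for o,v in rs]
def plane(r,z): o,v=r;return o+v*(z-o[2])/v[2]
E
python3 - <<'E'
from h import *
a=lambda x,y:(280+(x+.5)/7-.5,165+(y+.5)/7-.5)
b=lambda x,y:(195+(x+.5)/7-.5,105+(y+.5)/7-.5)
P={}
for n,p,q in [("far+y",(165,88),(155,418)),("far-y",(512,142),(60,140)),("near-y",(470,398),(310,80)),("near+y",(125,345),(415,350)),("pad+y",(247,485),(487,232)),("pad-y",(307,490),(465,180))]:
    x,e=tri([ray("top",a(*p)),ray("scene",b(*q))]);P[n]=x;print(n,x.round(4),np.round(e,4))
z=np.mean([P[k][2] for k in list(P)[:4]]);print("z",z)
for k,p in [("far+y",(165,88)),("far-y",(512,142)),("near-y",(470,398)),("near+y",(125,345))]: P[k]=plane(ray("top",a(*p)),z)
d=lambda i,j:P[i]-P[j]
for i,j in [("far+y","far-y"),("near+y","near-y"),("far+y","near+y"),("far-y","near-y")]: 
    v=d(i,j);print(i,j,np.linalg.norm(v),np.arctan2(v[1],v[0]))
c=sum(P[k] for k in list(P)[:4])/4;print("c",c)
# scene view planes
for k,q in [("far+y",(155,418)),("far-y",(60,140)),("near-y",(310,80)),("near+y",(415,350))]: print(k,plane(ray("scene",b(*q)),z).round(4),P[k].round(4))
E
```

```text
far+y [ 0.6191 -0.1127  0.0796] [0.0008 0.0008]
far-y [ 0.5935 -0.2586  0.0783] [0.0003 0.0003]
near-y [ 0.4859 -0.2374  0.0787] [0.0016 0.0016]
near+y [ 0.5114 -0.0951  0.0751] [0.0032 0.0032]
pad+y [ 0.452  -0.145   0.0599] [0.0013 0.0013]
pad-y [ 0.4491 -0.1695  0.0655] [0.0013 0.0013]
z 0.07793020742536469
far+y far-y 0.14854095076594412 1.401507053871653
near+y near-y 0.14562258962779953 1.4065525686046534
far+y near+y 0.11199069286184896 -0.1757102024985164
far-y near-y 0.11131315427532155 -0.20198929656819106
c [ 0.55149464 -0.17510434  0.07793021]
far+y [ 0.6192 -0.1144  0.0779] [ 0.6188 -0.1124  0.0779]
far-y [ 0.5932 -0.2586  0.0779] [ 0.5938 -0.2588  0.0779]
near-y [ 0.4867 -0.2393  0.0779] [ 0.4848 -0.2365  0.0779]
near+y [ 0.5146 -0.0957  0.0779] [ 0.5086 -0.0928  0.0779]
```

```bash
cat >> h.py <<'E'
from scipy.spatial.transform import Rotation as R
C=np.array([.5515,-.175]); YAW=-.175
ex=np.array([np.cos(YAW),np.sin(YAW)]);ey=np.array([-ex[1],ex[0]])
def case(u,z): # u along case x from centre, m
    p=C+u*ex; return np.array([p[0],p[1],z])
def rel(s,p,yaw=YAW):
    w,x,y,z=s["ee_rot"];r=R.from_quat([x,y,z,w])
    g=R.from_matrix(np.array([[np.cos(yaw),np.sin(yaw),0],[np.sin(yaw),-np.cos(yaw),0],[0,0,-1]]))
    return (r.inv().apply(p-s["ee_pos"])*1000).round(1),(r.inv()*g).as_rotvec().round(4)
E
python3 - <<'E'
from rig import *; from h import *
print(case(-.09,.12)); print(rel(read_state(),case(-.09,.12)))
E
```

```text
[ 0.46287461 -0.15933027  0.12      ]
(array([ 385.7, -373. ,  102.4]), array([-1.300e-03,  4.000e-04,  5.068e-01]))
```

Call:
drive_tool(
  commands=[
    {"dx": 190, "dy": -185, "dz": 20, "wz": 0.5, "claw": 1},
    {"dx": 190, "dy": -185, "dz": 20, "wz": 0.5, "claw": 1},
    {"dx": 190, "dy": -185, "dz": 20, "wz": 0.5, "claw": 1},
    {"dx": 190, "dy": -185, "dz": 20, "wz": 0.5, "claw": 1},
    {"dx": 190, "dy": -185, "dz": 20, "wz": 0.507, "claw": 1},
    {"dx": 190, "dy": -185, "dz": 20, "wz": 0.507, "claw": 1},
    {"dx": 386, "dy": -373, "dz": 40, "wz": 0.507, "claw": 1},
    {"dx": 386, "dy": -373, "dz": 40, "wz": 0.507, "claw": 1},
    {"dx": 386, "dy": -373, "dz": 40, "wz": 0.507, "claw": 1},
    {"dx": 386, "dy": -373, "dz": 40, "wz": 0.507, "claw": 1},
    {"dx": 386, "dy": -373, "dz": 50, "wz": 0.507, "claw": 1},
    {"dx": 386, "dy": -373, "dz": 50, "wz": 0.507, "claw": 1},
    {"dx": 386, "dy": -373, "dz": 60, "wz": 0.507, "claw": 1},
    {"dx": 386, "dy": -373, "dz": 60, "wz": 0.507, "claw": 1},
    {"dx": 386, "dy": -373, "dz": 60, "wz": 0.507, "claw": 1},
  ],
)

```text
invalid input
```

```bash
python3 - <<'E'
from rig import *; from h import *
import cv2
for n in ("scene","wrist"):
    g=get_image(n);cv2.imwrite(f"pics/{n}1.png",g["image"][:,:,::-1]);np.savez(f"{n}1.npz",**g)
s=read_state();print(s["time_s"],s["ee_pos"],s["wrist_force"],s["grip_width"],rel(s,case(-.09,.08)))
E
```

```text
0.25 [ 0.21977365 -0.63795839  0.22221949] [-0.59317401 -0.13704655  0.34666171] 1.0008661289926117 (array([ 385.7, -373.2,  142.5]), array([-7.000e-04,  3.000e-04,  5.068e-01]))
```

View pics/wrist1.png

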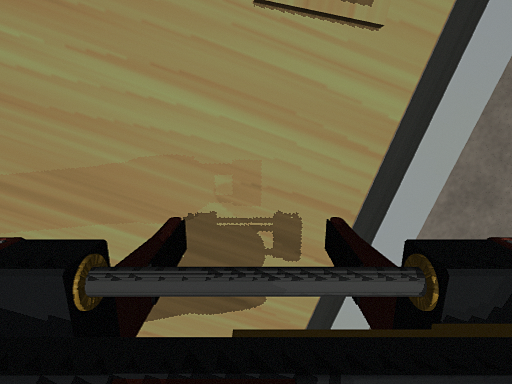

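View pics/scene1.png

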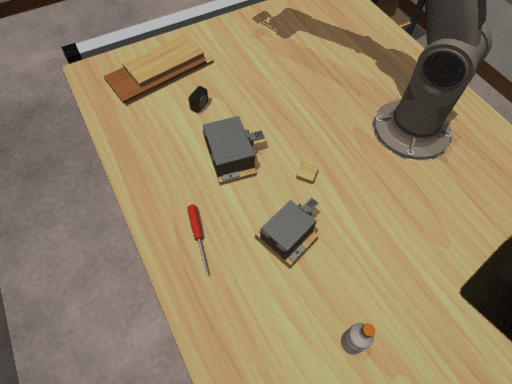

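The arm hasn't moved, because the call was refused. I'll give every key in each row.

Call:
drive_tool(
  commands=[
    {"wx": 0, "wy": 0, "wz": 0.1, "dx": 28, "dy": -27, "dz": 0, "claw": 1},
    {"wx": 0, "wy": 0, "wz": 0.2, "dx": 56, "dy": -54, "dz": 0, "claw": 1},
  ],
)

```text
time_s: 0.42
ee_pos: [0.2535, -0.5692, 0.2216]
ee_rot: [-0.0, 0.998, 0.061, -0.001]
wrist_force: [2.1, 0.9, -0.5]
grip_width: 0.884
```

```bash
python3 - <<'E'
from rig import *; from h import *
s=read_state();print(s["ee_pos"],rel(s,case(-.09,.12)))
E
```

```text
[ 0.25346301 -0.56922829  0.22155743] (array([ 258.1, -381.1,  101.6]), array([-0.0006,  0.0012,  0.2977]))
```

Call:
drive_tool(
  commands=[
    {"wx": 0, "wy": 0, "wz": 0.1, "dx": 23, "dy": -34, "dz": 0, "claw": 1},
    {"wx": 0, "wy": 0, "wz": 0.2, "dx": 46, "dy": -68, "dz": 0, "claw": 1},
    {"wx": 0, "wy": 0, "wz": 0.298, "dx": 69, "dy": -102, "dz": 0, "claw": 1},
    {"wx": 0, "wy": 0, "wz": 0.298, "dx": 92, "dy": -136, "dz": 0, "claw": 1},
    {"wx": 0, "wy": 0, "wz": 0.298, "dx": 115, "dy": -170, "dz": 5, "claw": 1},
    {"wx": 0, "wy": 0, "wz": 0.298, "dx": 138, "dy": -204, "dz": 10, "claw": 1},
    {"wx": 0, "wy": 0, "wz": 0.298, "dx": 161, "dy": -238, "dz": 20, "claw": 1},
    {"wx": 0, "wy": 0, "wz": 0.298, "dx": 184, "dy": -272, "dz": 30, "claw": 1},
    {"wx": 0, "wy": 0, "wz": 0.298, "dx": 207, "dy": -306, "dz": 40, "claw": 1},
    {"wx": 0, "wy": 0, "wz": 0.298, "dx": 230, "dy": -340, "dz": 50, "claw": 1},
    {"wx": 0, "wy": 0, "wz": 0.298, "dx": 258, "dy": -381, "dz": 60, "claw": 1},
    {"wx": 0, "wy": 0, "wz": 0.298, "dx": 258, "dy": -381, "dz": 80, "claw": 1},
    {"wx": 0, "wy": 0, "wz": 0.298, "dx": 258, "dy": -381, "dz": 100, "claw": 1},
    {"wx": 0, "wy": 0, "wz": 0.298, "dx": 258, "dy": -381, "dz": 100, "claw": 1},
    {"wx": 0, "wy": 0, "wz": 0.298, "dx": 258, "dy": -381, "dz": 100, "claw": 1},
  ],
)

```text
time_s: 1.67
ee_pos: [0.4619, -0.1595, 0.121]
ee_rot: [-0.0, 0.996, -0.088, -0.002]
wrist_force: [-0.0, 0.4, -0.2]
grip_width: 0.006
```

```bash
python3 - <<'E'
from rig import *; from h import *
import cv2
for n in ("scene","wrist"):
    g=get_image(n);cv2.imwrite(f"pics/{n}2.png",g["image"][:,:,::-1]);np.savez(f"{n}2.npz",**g)
i=cv2.imread("pics/scene2.png")[60:200,160:320];cv2.imwrite("pics/sc2.png",cv2.resize(i,None,fx=4,fy=4,interpolation=cv2.INTER_CUBIC))
s=read_state();print(s["time_s"],s["ee_pos"],s["wrist_force"],s["grip_width"],rel(s,case(-.09,.08)))
E
```

```text
1.7667 [ 0.46307671 -0.16045172  0.12250574] [ 0.51367809 -1.09922902 -0.1103163 ] 0.007899400175399746 (array([-0.4, -1.1, 42.5]), array([ 0.    ,  0.0002, -0.0019]))
```

View pics/wrist2.png

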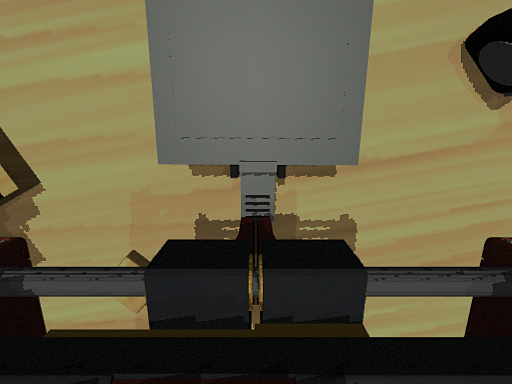

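View pics/sc2.png

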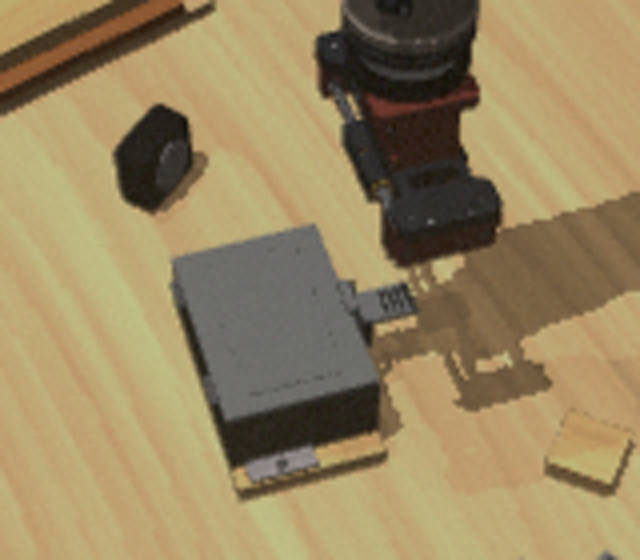

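```bash
python3 - <<'E'
from h import *
d=np.load("wrist2.npz")
for p in [(158,163),(358,165),(242,170),(277,170)]:
    q=plane(ray("",p,d),.078)[:2]-C; print(p,(q@ex).round(4),(q@ey).round(4))
E
```

```text
(158, 163) -0.0524 0.0728
(358, 165) -0.0541 -0.0767
(242, 170) -0.0578 0.0101
(277, 170) -0.0578 -0.0162
```

Call:
drive_tool(
  commands=[
    {"wx": 0, "wy": 0, "wz": 0, "dx": 0, "dy": 0, "dz": 20, "claw": 1},
    {"wx": 0, "wy": 0, "wz": 0, "dx": 0, "dy": 0, "dz": 40, "claw": 1},
    {"wx": 0, "wy": 0, "wz": 0, "dx": 0, "dy": 0, "dz": 48, "claw": 1},
    {"wx": 0, "wy": 0, "wz": 0, "dx": 0, "dy": 0, "dz": 53, "claw": 1},
    {"wx": 0, "wy": 0, "wz": 0, "dx": 0, "dy": 0, "dz": 57, "claw": 1},
    {"wx": 0, "wy": 0, "wz": 0, "dx": 0, "dy": 0, "dz": 60, "claw": 1},
    {"wx": 0, "wy": 0, "wz": 0, "dx": 0, "dy": 0, "dz": 62, "claw": 1},
    {"wx": 0, "wy": 0, "wz": 0, "dx": 0, "dy": 0, "dz": 64, "claw": 1},
    {"wx": 0, "wy": 0, "wz": 0, "dx": 0, "dy": 0, "dz": 64, "claw": 1},
  ],
)

```text
time_s: 2.52
ee_pos: [0.4631, -0.1607, 0.0588]
ee_rot: [0.0, 0.996, -0.088, 0.0]
wrist_force: [-0.9, -1.1, 3.7]
grip_width: 0.004
```

```bash
python3 - <<'E'
from rig import *; from h import *
import cv2
for n in ("scene","wrist"):
    g=get_image(n);cv2.imwrite(f"pics/{n}3.png",g["image"][:,:,::-1]);np.savez(f"{n}3.npz",**g)
i=cv2.imread("pics/scene3.png")[60:200,160:320];j=cv2.imread("pics/wrist3.png")
i=cv2.resize(i,None,fx=2.5,fy=2.5,interpolation=cv2.INTER_CUBIC);j=cv2.resize(j,(400,300));cv2.imwrite("pics/c3.png",np.hstack([i[:300],j[:i.shape[0]] if 0 else cv2.resize(j,(400,300))]) if i.shape[0]==300 else np.hstack([i,cv2.resize(j,(400,i.shape[0]))]))
s=read_state();print(s["time_s"],s["ee_pos"],s["wrist_force"])
E
```

```text
2.6167 [ 0.46318012 -0.16069849  0.05886931] [-2.30579274  0.26504892  3.81240146]
```

View pics/c3.png

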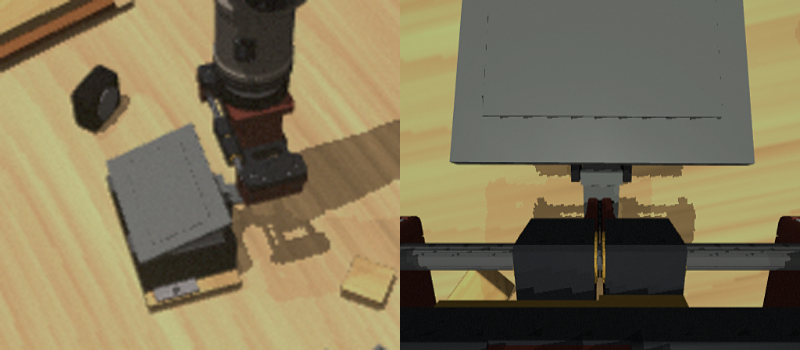

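The pad went down at about 4 N and the lid is rising: its front edge now stands clear of the hook in both views. I'll hold briefly, then lift off.

Call:
drive_tool(
  commands=[
    {"wx": 0, "wy": 0, "wz": 0, "dx": 0, "dy": 0, "dz": 0, "claw": 1},
    {"wx": 0, "wy": 0, "wz": 0, "dx": 0, "dy": 0, "dz": 0, "claw": 1},
    {"wx": 0, "wy": 0, "wz": 0, "dx": 0, "dy": 0, "dz": 0, "claw": 1},
    {"wx": 0, "wy": 0, "wz": 0, "dx": 0, "dy": 0, "dz": 0, "claw": 1},
    {"wx": 0, "wy": 0, "wz": 0, "dx": 0, "dy": 0, "dz": 0, "claw": 1},
    {"wx": 0, "wy": 0, "wz": 0, "dx": 0, "dy": 0, "dz": 0, "claw": 1},
    {"wx": 0, "wy": 0, "wz": 0, "dx": 0, "dy": 0, "dz": 0, "claw": 1},
    {"wx": 0, "wy": 0, "wz": 0, "dx": 0, "dy": 0, "dz": 0, "claw": 1},
    {"wx": 0, "wy": 0, "wz": 0, "dx": -2, "dy": 0, "dz": -10, "claw": 1},
    {"wx": 0, "wy": 0, "wz": 0, "dx": -5, "dy": 0, "dz": -25, "claw": 1},
    {"wx": 0, "wy": 0, "wz": 0, "dx": -5, "dy": 0, "dz": -40, "claw": 1},
    {"wx": 0, "wy": 0, "wz": 0, "dx": -5, "dy": 0, "dz": -56, "claw": 1},
    {"wx": 0, "wy": 0, "wz": 0, "dx": -5, "dy": 0, "dz": -56, "claw": 1},
  ],
)

```text
time_s: 3.7
ee_pos: [0.4604, -0.16, 0.1179]
ee_rot: [0.0, 0.996, -0.088, 0.003]
wrist_force: [1.0, -0.5, -0.5]
grip_width: 0.006
```

```bash
cat > look.py <<'E'
import sys; from rig import *; from h import *
import cv2
k=sys.argv[1]
for n in ("scene","wrist"):
    g=get_image(n);cv2.imwrite(f"pics/{n}{k}.png",g["image"][:,:,::-1]);np.savez(f"{n}{k}.npz",**g)
i=cv2.imread(f"pics/scene{k}.png")[60:200,160:320];j=cv2.imread(f"pics/wrist{k}.png")
i=cv2.resize(i,None,fx=2.5,fy=2.5,interpolation=cv2.INTER_CUBIC)
cv2.imwrite(f"pics/c{k}.png",np.hstack([i,cv2.resize(j,(400,350))]))
s=read_state();q=s["ee_pos"][:2]-C;print(s["time_s"],s["ee_pos"],s["wrist_force"],"u,v",q@ex,q@ey, rel(s,s["ee_pos"])[1])
E
python3 look.py 4
```

```text
3.8 [ 0.45882485 -0.15973657  0.1154347 ] [-0.14506571 -0.26910981 -1.3010378 ] u,v -0.0939171726193567 -0.0011051895185521517 [ 0.0003 -0.0022 -0.0019]
```

View pics/c4.png

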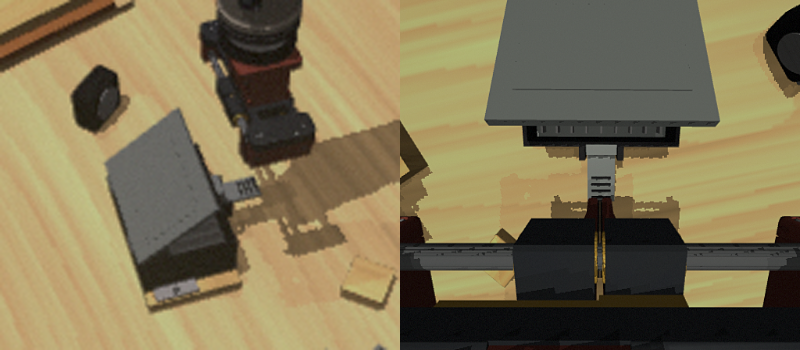

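The lid has sprung up to roughly 0.6 rad and the finger is clear of it. Next I'll push its front edge along the arc.

Call:
drive_tool(
  commands=[
    {"wx": 0, "wy": 0, "wz": 0, "dx": 20, "dy": 0, "dz": 3, "claw": 1},
    {"wx": 0, "wy": 0, "wz": 0, "dx": 38, "dy": 0, "dz": 3, "claw": 1},
    {"wx": 0, "wy": 0, "wz": 0, "dx": 46, "dy": 0, "dz": 2, "claw": 1},
    {"wx": 0, "wy": 0, "wz": 0, "dx": 52, "dy": 0, "dz": -1, "claw": 1},
    {"wx": 0, "wy": 0, "wz": 0, "dx": 58, "dy": 0, "dz": -6, "claw": 1},
    {"wx": 0, "wy": 0, "wz": 0, "dx": 64, "dy": 0, "dz": -12, "claw": 1},
    {"wx": 0, "wy": 0, "wz": 0, "dx": 70, "dy": 0, "dz": -17, "claw": 1},
    {"wx": 0, "wy": 0, "wz": 0, "dx": 77, "dy": 0, "dz": -22, "claw": 1},
    {"wx": 0, "wy": 0, "wz": 0, "dx": 84, "dy": 0, "dz": -27, "claw": 1},
    {"wx": 0, "wy": 0, "wz": 0, "dx": 91, "dy": 0, "dz": -31, "claw": 1},
    {"wx": 0, "wy": 0, "wz": 0, "dx": 98, "dy": 0, "dz": -35, "claw": 1},
    {"wx": 0, "wy": 0, "wz": 0, "dx": 105, "dy": 0, "dz": -37, "claw": 1},
    {"wx": 0, "wy": 0, "wz": 0, "dx": 112, "dy": 0, "dz": -39, "claw": 1},
    {"wx": 0, "wy": 0, "wz": 0, "dx": 119, "dy": 0, "dz": -41, "claw": 1},
    {"wx": 0, "wy": 0, "wz": 0, "dx": 126, "dy": 0, "dz": -42, "claw": 1},
  ],
)

```text
time_s: 5.05
ee_pos: [0.5836, -0.1821, 0.1578]
ee_rot: [0.0, 0.996, -0.088, 0.001]
wrist_force: [0.3, 0.2, -0.2]
grip_width: 0.007
```

```bash
python3 look.py 5
```

```text
5.15 [ 0.58422777 -0.18193271  0.15775203] [-0.40175234 -0.20086273 -0.11863415] u,v 0.03343495044568273 -0.0011286558179158107 [ 0.     -0.0034 -0.0017]
```

View pics/c5.png

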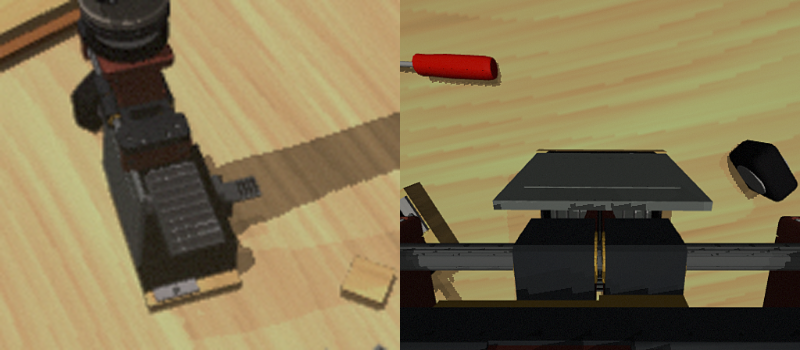

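The lid is near upright in front of the finger and the box interior is visible. I'll keep pushing toward the stop.

Call:
drive_tool(
  commands=[
    {"wx": 0, "wy": 0, "wz": 0, "dx": 7, "dy": 0, "dz": 0, "claw": 1},
    {"wx": 0, "wy": 0, "wz": 0, "dx": 14, "dy": 0, "dz": 0, "claw": 1},
    {"wx": 0, "wy": 0, "wz": 0, "dx": 20, "dy": 0, "dz": 1, "claw": 1},
    {"wx": 0, "wy": 0, "wz": 0, "dx": 25, "dy": 0, "dz": 3, "claw": 1},
    {"wx": 0, "wy": 0, "wz": 0, "dx": 30, "dy": 0, "dz": 5, "claw": 1},
    {"wx": 0, "wy": 0, "wz": 0, "dx": 34, "dy": 0, "dz": 6, "claw": 1},
    {"wx": 0, "wy": 0, "wz": 0, "dx": 36, "dy": 0, "dz": 6, "claw": 1},
    {"wx": 0, "wy": 0, "wz": 0, "dx": 36, "dy": 0, "dz": 6, "claw": 1},
    {"wx": 0, "wy": 0, "wz": 0, "dx": 36, "dy": 0, "dz": 6, "claw": 1},
  ],
)

```text
time_s: 5.9
ee_pos: [0.6197, -0.1883, 0.1518]
ee_rot: [0.0, 0.996, -0.088, 0.002]
wrist_force: [-0.3, -0.4, -0.4]
grip_width: 0.006
```

```bash
python3 look.py 6
```

```text
6.0 [ 0.61951595 -0.18828231  0.15196736] [ 0.13003686 -0.56614199  0.27294493] u,v 0.06928966500722925 -0.0012373126758492793 [ 0.0001 -0.0034 -0.0017]
```

View pics/c6.png

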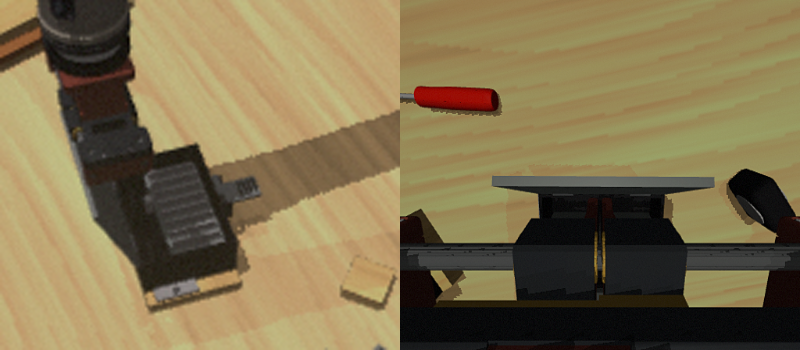

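The lid is past upright. A small final nudge to the stop, then straight back and up.

Call:
drive_tool(
  commands=[
    {"wx": 0, "wy": 0, "wz": 0, "dx": 3, "dy": 0, "dz": 0, "claw": 1},
    {"wx": 0, "wy": 0, "wz": 0, "dx": 5, "dy": 0, "dz": 0, "claw": 1},
    {"wx": 0, "wy": 0, "wz": 0, "dx": 5, "dy": 0, "dz": 0, "claw": 1},
  ],
)

```text
time_s: 6.25
ee_pos: [0.6249, -0.1892, 0.1522]
ee_rot: [0.0, 0.996, -0.088, 0.002]
wrist_force: [0.6, -0.5, -0.8]
grip_width: 0.006
```

Call:
drive_tool(
  commands=[
    {"wx": 0, "wy": 0, "wz": 0, "dx": -10, "dy": 0, "dz": 0, "claw": 1},
    {"wx": 0, "wy": 0, "wz": 0, "dx": -30, "dy": 0, "dz": 0, "claw": 1},
    {"wx": 0, "wy": 0, "wz": 0, "dx": -60, "dy": 0, "dz": -10, "claw": 1},
    {"wx": 0, "wy": 0, "wz": 0, "dx": -85, "dy": 0, "dz": -30, "claw": 1},
    {"wx": 0, "wy": 0, "wz": 0, "dx": -110, "dy": 0, "dz": -60, "claw": 1},
    {"wx": 0, "wy": 0, "wz": 0, "dx": -130, "dy": 0, "dz": -90, "claw": 1},
    {"wx": 0, "wy": 0, "wz": 0, "dx": -150, "dy": 0, "dz": -110, "claw": 1},
    {"wx": 0, "wy": 0, "wz": 0, "dx": -150, "dy": 0, "dz": -120, "claw": 1},
    {"wx": 0, "wy": 0, "wz": 0, "dx": -150, "dy": 0, "dz": -120, "claw": 1},
  ],
)

```text
time_s: 7.0
ee_pos: [0.4773, -0.1631, 0.2742]
ee_rot: [0.001, 0.996, -0.089, 0.005]
wrist_force: [0.1, -0.4, -0.7]
grip_width: 0.009
```

```bash
python3 look.py 7
```

```text
7.1 [ 0.47705285 -0.16277024  0.27115912] [-0.57133708  1.00977457 -0.43485087] u,v -0.07543938949728242 -0.000918887538390455 [ 0.0001 -0.0045 -0.0016]
```

View pics/c7.png

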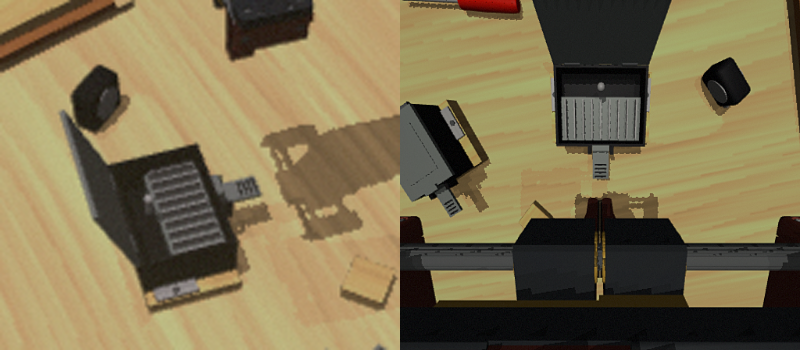

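View pics/scene7.png

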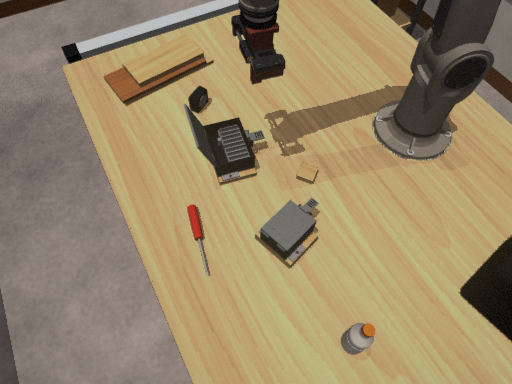

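Wide lid stands back (scene: top edge (186,105) to (213,165)), narrow is shut and the loose things haven't moved. Now I'll measure the lid angle.

```bash
python3 - <<'E'
from rig import *; from h import *
import cv2
for n in ("top","scene"):
    g=get_image(n);np.savez(f"{n}8.npz",**g);cv2.imwrite(f"pics/{n}8.png",g["image"][:,:,::-1])
f=lambda i:cv2.convertScaleAbs(cv2.resize(i,None,fx=7,fy=7,interpolation=cv2.INTER_CUBIC),alpha=1.6,beta=10)
cv2.imwrite("pics/t8.png",f(cv2.imread("pics/top8.png")[155:235,285:365]));cv2.imwrite("pics/s8.png",f(cv2.imread("pics/scene8.png")[100:185,180:265]))
E
```

```text
(no output)
```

View pics/t8.png

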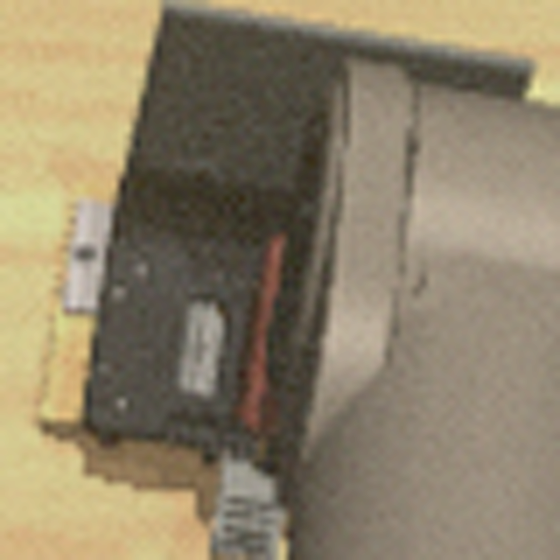

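View pics/s8.png

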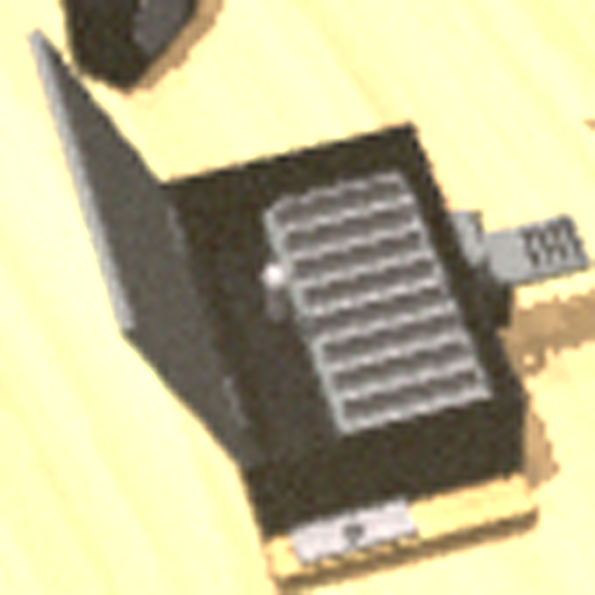

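```bash
python3 - <<'E'
from h import *
a=lambda x,y:(285+(x+.5)/7-.5,155+(y+.5)/7-.5)
b=lambda x,y:(180+(x+.5)/7-.5,100+(y+.5)/7-.5)
for p,q in [((164,14),(131,328)),((528,72),(41,36))]:
    x,e=tri([ray("top",a(*p)),ray("scene",b(*q))]);u=(x[:2]-C)@ex;v=(x[:2]-C)@ey
    print(x.round(4),np.round(e,4),u,v,"theta",np.arctan2(x[2]-.072,-(u-.055)),np.hypot(x[2]-.072,u-.055))
E
```

```text
[ 0.6582 -0.1205  0.1735] [0.0017 0.0017] 0.0955482622143798 0.07224363614146465 theta 1.9507901213186285 0.10931964004911801
[ 0.6318 -0.2643  0.1733] [0.0006 0.0006] 0.09462317345575794 -0.07395721970576606 theta 1.943590690186802 0.10878933607583474
```

The lid measures about 1.945 rad, which matches the 1.92 stop within error. The gripper is clear of everything, so I'm handing in.

```bash
python3 - <<'E'
from rig import *
print(close_job())
E
```

```text
the job is handed in; nothing more can be done
None
```

I pressed the wide case's tab with the shut fingers, using about 4 N. The lid sprang up, and I pushed it back along its arc past upright to the stop. I then withdrew the gripper, about 7 s into the 38 s limit.

**Lid:** After letting go, triangulating both free corners gave an opening of about 1.945 rad at a radius of 109 mm. That matches the 1.92 stop within camera error. I felt no clear rise in force at the stop, so the camera measurement is the only evidence that the lid reached it.

**Everything else:** In the last images the narrow case was shut and the glue, tape, driver and offcut appeared not to have moved. I judged that by eye and did not measure it. The gripper was clear of everything and the wrist force was near zero.

**Failed call:** My first move call was refused as invalid input and nothing moved. I repeated it with every key filled in.

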